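Close the parrot's foraging box

ROBOT

A 6-joint arm with a two-finger parallel gripper is mounted at the origin on the work surface. World frame = base frame: x ahead of the robot, y to its left, z up, the work surface at z = 0. Lengths are in m, angles in rad, forces in N, time in s.
With the tool pointing down it reaches from about 0.375 to 0.975 m from the base axis. Payload 3.8 kg.
Tool frame: the origin (TCP) lies at the very end of the fingers, on their centre line; the grasp point (between the pads) lies bot.hold_point_z behind it (bot.hold_point_z is the distance from the TCP to the grasp point, in m); z points along the fingers, y is the line along which they close (so a half turn about z gives the same grasp; the last joint's range is limited). The gripper opens to 85 mm and grips with 20 to 120 N. Pads are 22 mm wide; open, the fingers measure 114 mm over their backs; the gripper's body (76 mm by 85 mm) begins 54 mm behind the grasp point. The pads swing forward as they close: fully open they stand 13 mm farther back than shut.
Start: joints at [-1.315, 0.264, 1.604, -0, 1.274, -0.037], TCP at [0.195, -0.646, 0.207] pointing down, gripper open.
Joint ranges: [-2.63, 2.63], [-0.94, 2.18], [0.31, 2.57], [-1.31, 4.45], [0, 2.66], [-2.55, 2.55]. Speed limits (rad/s): [2.57, 2.57, 3.14, 3.14, 3.14, 3.14].

INTERFACE

Orientations are given as a rotation vector (axis times angle).
In Python, from workcell import bot gives the robot as it stands.
- The arm moves only by the shell command python3 jog.py [OPENING] [FORCE], which reads ROWS from standard input. ROWS is a JSON object whose key "deltas" holds a list of rows, 1 to 5 of them, each of 4 numbers: dx, dy, dz in m, then a turn about the tool's z in rad; each row shifts and turns the commanded pose from where the row before left it, along the tool's axes as they then stand; what a row does not reach is not made up. A row lasts 1/8 s, in which the tool goes at most 0.0625 m and 0.188 rad, less where a joint would pass 70% of its speed; a pose out of reach is approached as far as the arm can. OPENING is the opening from 0.0 (shut) to 1.0 (fully open), set as the command begins (- or left out keeps the last). The fingers move at their own pace and stop on an object; FORCE is the grip in N (left out, the last holds). Time passes only in rows, so rows that do not move let the fingers close. It prints the time, the measured TCP pose, the force, the opening and the grip force at its end. Input that does not fit is refused with a message, and nothing moves.
- bot.read_state(): the state, without advancing time (a new reading comes with each control period).
- bot.read_camera(name): name is "side" or "top" or "wrist"; returns the picture (400x640x3 uint8, red, green, blue); there is no depth.
- bot.camera_info(name): a dict with "intrinsics" (3x3 intrinsics, pixels), "extrinsics" (4x4, takes a point from camera to world coordinates). Camera axes: x right, y down, z forward; pixel columns grow to the right and rows downward; lengths in m; the calibration is good to about 2 mm. A picture is of the moment at which its call begins: read the wrist's pose just before it. camera_info takes no time and is no camera call; for the wrist camera it gives the pose at the moment of the call.
- bot.finish_job(): hands the job in; it is judged then, once.
The state is a dict: "time": time; "q": joint angles; "joint_vel": joint speeds; "joint_torque": joint torques, N m; "tool_pos": TCP position; "tcp_rot": TCP orientation; "wrist_force": force on the tool from outside, world axes, zero at the start; "torque": the same for the moment, N m; "width": opening from 0.0 (shut) to 1.0 (fully open); "grip_force": force on a finger pad.
Only numpy, scipy, OpenCV 4.12 (cv2) and the standard library are available. Lean on these libraries where they do the work, as an engineer would, in place of code of your own. Each camera call takes 0.05 s, during which the arm holds its last target. There are 200 camera calls.

TASK

The blue foraging box needs its yellow cover. Slide the cover out from under the clear riser and let go of it so that it lies flat on the open shelf with its perch up; then take it again, hook its tongue under the box's white bridge with the cover tilted, and swing it down until it lies flat on the box behind the far stop strip. Leave the cups, the bell, the egg and the dish where they are.

Things in the scene. Friction and masses are not known exactly. Their poses are not given: they have to be found in the camera images.
- cover: Loose yellow cover, about 120 g. Origin: centre of its plate's underside, z up on the perch side. Plate 100 (x) by 90 (y), 8 mm thick (z 0 to 8). A tongue 40 wide (y), 6 thick (z 0 to 6) sticks out from the middle of its -x edge (x -50 to -74). At the start it lies flat on the shelf, perch up, under the riser, tongue and about 10 mm of plate out on the robot's side.
- tongue (a point): Middle of the end of the cover's tongue, at (-74, 0, 3) mm in the cover's frame.
- perch (a point): Point in the cover's grip, a dark teak perch block 14 (x) by 54 (y) by 26 mm high (z 8 to 34) in the middle of its top; the point lies at (0, 0, 30) mm in the cover's frame.
- riser: Clear acrylic riser with white edge strips, an upside-down U, fixed to the shelf. Origin: centre of its footprint on the shelf. 100 (x) by 152 (y) by 54 mm high; top plate underside at 46 mm; side walls 6 mm thick at its +y and -y sides, 140 mm apart inside; open at -x (towards the robot) and at +x.
- box: Blue open-topped foraging box with nuts in it, fixed to the shelf. Origin: on the shelf, straight under the seat point. Spans x -72 to 60, y -50 to 50 mm. The cover rests on the tops, level at z = 45, of its side walls (10 mm thick) and hook-end wall (x -72 to -58). Far (+x) stop strip: x 53 to 60, full width, rises to z = 53.
- slot (a point): Centre of the tongue opening under the bridge at the box's -x end, at (-66, 0, 51) mm in the box's frame, same axes. Opening 47 wide (y), 12 high (box z 45 to 57). White bar over it: box x -70 to -62, z 57 to 63. Blue posts beside it: x -70 to -53, 10 mm wide. The cover cannot go in level: the tongue enters with the far edge raised 5 to 15 degrees.
- seat (a point): Where the cover's origin lies when seated, at (0, 0, 45) mm in the box's frame, same axes; the seated cover's axes are the box's axes, its tongue lies under the bar, its plate between the posts and the stop strip with 3 mm play each way in x, 3.5 mm in y.
- cups: Bystander: green nest of stacking cups, upside down, 68 mm across, 88 mm high, loose; origin at the centre of its underside.
- bell: Bystander: small aluminium bell, 52 mm across, 54 mm high, loose; origin at the centre of its underside.
- egg: Bystander: red and orange plastic foraging egg on end with a flat foot, 51 mm across, 60 mm high, loose; origin at the centre of its underside.
- dish: Bystander: white ceramic dish, 90 mm across, 30 mm high, loose; origin at the centre of its underside.

How it is judged:
By the outcome, as a careful person would: the job done as asked, in the order asked, and still so for the second after the job is handed in, with the robot touching nothing.
It also fails if it takes over 64 s, if anything falls off the work surface, if the arm or the gripper's body presses on something with over 40 N, if the wrist force passes 120 N, or if a joint passes its speed limit or range.

## Working session

There is one attempt and no reset: what is moved stays moved. The work goes in short steps, Python scripts to look and compute and a shell command to move; the robot and the scene stay as the last step left them, time stands still between calls to the robot, and variables do not carry over. Pictures are saved under pics/ and viewed, at most 10 in all, crops included, and the job is handed in when it is done.

```bash
ls; mkdir -p pics; python3 - <<'E'
from workcell import bot
import cv2,numpy as np
print(bot.hold_point_z)
for n in("top","side"):
    im=bot.read_camera(n);cv2.imwrite(f"pics/{n}0.png",im[:,:,::-1]);c=bot.camera_info(n);print(n,np.round(c["intrinsics"],1).tolist(),np.round(c["extrinsics"],3).tolist())
print(bot.read_state())
E
```

```text
jog.py
pics
workcell.py
0.0187
top [[435.1, 0.0, 320.8], [0.0, 435.1, 198.9], [0.0, 0.0, 1.0]] [[0.023, -0.986, 0.166, 0.451], [-1.0, -0.023, 0.001, 0.005], [0.003, -0.166, -0.986, 1.219], [0.0, 0.0, 0.0, 1.0]]
side [[365.9, 0.0, 322.7], [0.0, 365.9, 200.5], [0.0, 0.0, 1.0]] [[0.995, -0.068, 0.068, 0.55], [-0.096, -0.641, 0.761, -0.796], [-0.008, -0.764, -0.645, 0.759], [0.0, 0.0, 0.0, 1.0]]
{'time': 0.1, 'q': array([-1.31491794e+00,  2.64681869e-01,  1.60525293e+00, -2.02798365e-05,
        1.27369442e+00, -3.68980461e-02]), 'joint_vel': array([ 2.82829939e-04, -9.63247233e-07, -2.76991487e-03,  9.83163190e-06,
       -7.88230835e-04, -6.52664870e-04]), 'joint_torque': array([-3.38440896e-04, -5.16707897e+01, -3.68589807e+01, -6.34799221e-05,
        6.24001041e-03,  1.19881278e-05]), 'tool_pos': array([ 0.19462419, -0.64558575,  0.20537547]), 'tcp_rot': array([-3.10598932e+00, -4.57965623e-01,  3.79586559e-04]), 'wrist_force': array([-0.44450561,  0.9553899 ,  0.54418999]), 'torque': array([ 0.01354509, -0.0508354 ,  0.00369158]), 'grip_force': 0.0, 'width': 0.9990317796262379}
```

View pics/top0.png

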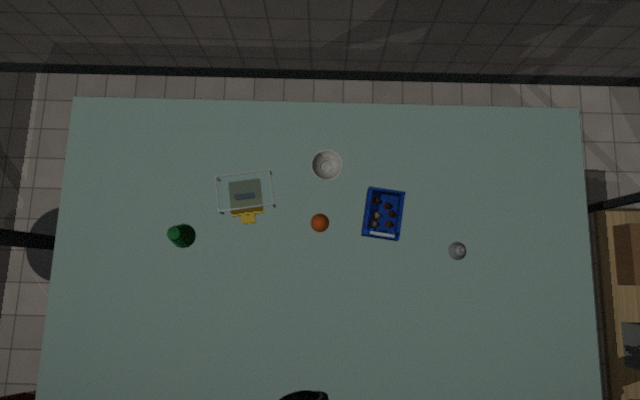

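View pics/side0.png

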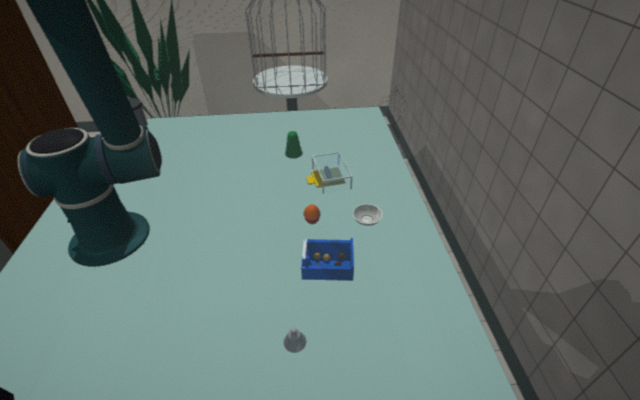

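The top view shows the riser at about (245,190) with the cover's tongue at (249,219). The box is at (383,214), its white bridge near (382,235), so on the robot's side. The egg is at (320,222), the dish at (327,165), the cups at (180,235) and the bell at (457,250). Next I'll extract shapes by colour.

```bash
cat > h.py <<'E'
from workcell import bot
import cv2,numpy as np
from scipy.spatial.transform import Rotation as R
def ray(ci,uv,z):
    K=np.array(ci["intrinsics"]);E=np.array(ci["extrinsics"])
    p=np.c_[np.atleast_2d(uv),np.ones(len(np.atleast_2d(uv)))]
    d=(E[:3,:3]@np.linalg.inv(K)@p.T).T;o=E[:3,3]
    return o+d*((z-o[2])/d[:,2])[:,None]
def proj(ci,P):
    K=np.array(ci["intrinsics"]);E=np.array(ci["extrinsics"])
    c=(np.atleast_2d(P)-E[:3,3])@E[:3,:3];q=c@K.T;return q[:,:2]/q[:,2:]
def snap(n,f=None):
    ci=bot.camera_info(n);im=bot.read_camera(n)[:,:,::-1].copy()
    if f:cv2.imwrite(f"pics/{f}.png",im)
    return ci,im
def delta(p):
    s=bot.read_state();r=R.from_rotvec(s["tcp_rot"])
    return np.round(r.inv().apply(np.array(p)-s["tool_pos"]),4)
def mask(im,lo,hi):return cv2.inRange(cv2.cvtColor(im,cv2.COLOR_BGR2HSV),lo,hi)
def big(m):
    c,_=cv2.findContours(m,0,1);return max(c,key=cv2.contourArea)
E
python3 - <<'E'
from h import *
ci=bot.camera_info("top");im=cv2.imread("pics/top0.png")
y=big(mask(im,(20,150,90),(32,255,255)));b=big(mask(im,(105,150,60),(125,255,255)))
for n,c,z in(("yellow",y,.006),("box",b,.045)):
    r=cv2.minAreaRect(c);P=ray(ci,cv2.boxPoints(r),z)
    print(n,r,np.round(P,3).tolist(),np.round(P.mean(0),3))
for n,uv,z in(("egg",(320,222),.03),("dish",(327,165),.03),("cups",(180,235),.06),("bell",(457,250),.03),("riserTL",(217,179),.054),("TR",(271,172),.054),("BR",(274,206),.054),("BL",(221,213),.054)):print(n,np.round(ray(ci,uv,z)[0],3))
s=bot.read_state();print(np.round(R.from_rotvec(s["tcp_rot"]).as_matrix(),3).tolist())
cw=bot.camera_info("wrist");print(np.round(cw["intrinsics"],1).tolist());
E=np.array(cw["extrinsics"]);r=R.from_rotvec(s["tcp_rot"]);print(np.round(r.inv().apply(E[:3,3]-s["tool_pos"]),3),np.round((r.inv().as_matrix()@E[:3,:3]),3).tolist())
cv2.imwrite("pics/z.png",cv2.resize(im[150:260,195:425],None,fx=3.4,fy=3.4,interpolation=2))
E
```

```text
yellow ((247.56155395507812, 216.99234008789062), (10.791020393371582, 30.388507843017578), 82.87498474121094) [[0.607, 0.255, 0.006], [0.62, 0.171, 0.006], [0.59, 0.166, 0.006], [0.577, 0.25, 0.006]] [0.599 0.21  0.006]
box ((383.14569091796875, 212.95079040527344), (37.198482513427734, 48.34151840209961), 7.907163143157959) [[0.554, -0.106, 0.045], [0.686, -0.123, 0.045], [0.674, -0.224, 0.045], [0.543, -0.205, 0.045]] [ 0.614 -0.164  0.045]
egg [0.587 0.007 0.03 ]
dish [ 0.748 -0.009  0.03 ]
cups [0.54  0.379 0.06 ]
bell [ 0.519 -0.367  0.03 ]
riserTL [0.695 0.291 0.054]
TR [0.718 0.144 0.054]
BR [0.624 0.132 0.054]
BL [0.602 0.275 0.054]
[[0.957, 0.289, -0.001], [0.289, -0.957, 0.002], [0.0, -0.002, -1.0]]
[[315.6, 0.0, 319.8], [0.0, 315.6, 201.4], [0.0, 0.0, 1.0]]
[ 0.073  0.    -0.167] [[0.0, -0.958, -0.287], [1.0, 0.0, -0.0], [0.0, -0.287, 0.958]]
```

View pics/z.png

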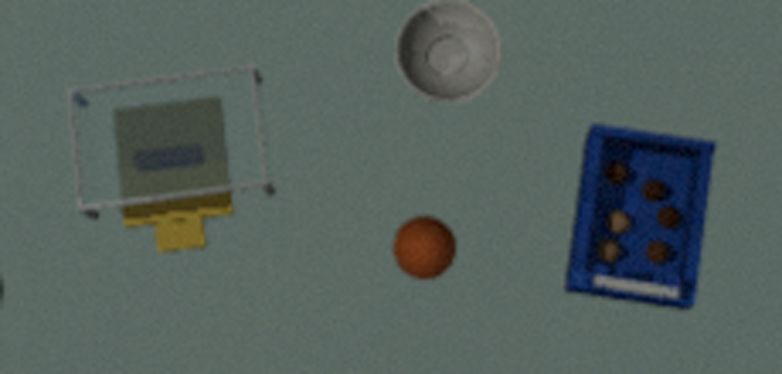

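The zoom shows the box yawed about -7° with its bridge at the near end, and the riser and cover yawed about +9°. I'll go above the box and measure it with the wrist camera.

```bash
echo '{"deltas": [[0.046, -0.032, 0, 0], [0.046, -0.032, 0, 0], [0.046, -0.032, 0, 0], [0.046, -0.032, 0, 0], [0.046, -0.032, 0, 0]]}' | python3 jog.py && echo '{"deltas": [[0.046, -0.032, 0, 0], [0.046, -0.032, 0, 0], [0.046, -0.032, 0, 0], [0.046, -0.032, 0, 0], [0.046, -0.032, 0, 0]]}' | python3 jog.py && echo '{"deltas": [[0.046, -0.032, 0, 0], [0, 0, 0, 0.14], [0, 0, 0, 0.14], [0, 0, 0, 0.14], [0, 0, 0, 0]]}' | python3 jog.py; echo '{"deltas": [[0, 0, 0, 0], [0, 0, 0, 0]]}' | python3 jog.py
python3 - <<'E'
from h import *
ci,im=snap("wrist","w_box");s=bot.read_state();print(s["tool_pos"],R.from_rotvec(s["tcp_rot"]).as_matrix()[:,0])
np.savez("wbox",**ci)
E
```

```text
time: 0.72
tool_pos: [0.3695, -0.4249, 0.2061]
tcp_rot: [-3.107, -0.458, 0.0]
wrist_force: [0.9, -0.4, 0.4]
width: 1.002
grip_force: 0.0
time: 1.35
tool_pos: [0.5435, -0.2054, 0.2062]
tcp_rot: [-3.108, -0.458, 0.001]
wrist_force: [0.9, -0.8, -0.7]
width: 1.002
grip_force: 0.0
time: 1.98
tool_pos: [0.5774, -0.163, 0.206]
tcp_rot: [-3.135, 0.197, 0.002]
wrist_force: [-0.3, -0.2, -0.4]
width: 1.001
grip_force: 0.0
time: 2.22
tool_pos: [0.5775, -0.1633, 0.2065]
tcp_rot: [-3.135, 0.198, 0.0]
wrist_force: [-0.4, 0.9, 0.1]
width: 1.001
grip_force: 0.0
[ 0.57761709 -0.16326912  0.20654586] [ 9.92023790e-01 -1.26050767e-01 -6.55040530e-05]
```

View pics/w_box.png

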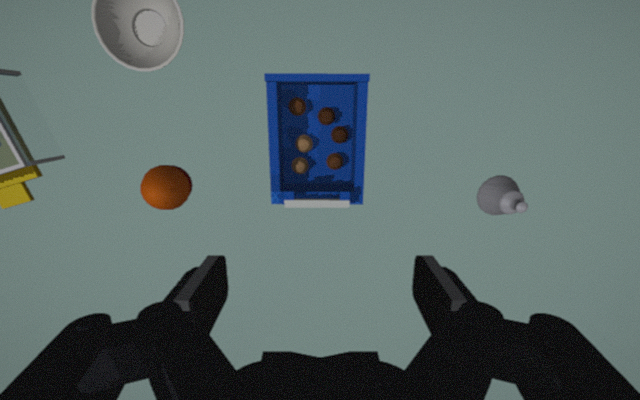

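The wrist view shows the box upright in the image. Its stop strip spans (265–370, 74) and the white bar spans (284–350, 200–207). The egg is at (166,187) and the bell at (500,197). I'll fit the box pose to its model points.

```bash
python3 - <<'E'
from h import *
from scipy.optimize import least_squares
ci=dict(np.load("wbox.npz"));im=cv2.imread("pics/w_box.png")
m=mask(im,(105,140,40),(128,255,255));m[:, :250]=0;m[:,385:]=0;m[220:]=0
for r in(76,79,100,130,160,180,190,196,200,203):
    c=np.where(m[r])[0];print(r,c.min(),c.max())
for c in(275,300,320,340,362):
    r=np.where(m[:,c])[0];print("col",c,r.min(),r.max())
w=big(mask(im[190:215,270:365].copy(),(0,0,150),(180,90,255)))+[270,190];r=cv2.minAreaRect(w);print(r,cv2.boxPoints(r).tolist())
def P(q,l):
    c,s=np.cos(q[2]),np.sin(q[2]);l=np.array(l)/1000.;return np.c_[q[0]+c*l[:,0]-s*l[:,1],q[1]+s*l[:,0]+c*l[:,1],l[:,2]]
for n in ([.614,-.164,-.13],):
    print(np.round(proj(ci,P(n,[[60,50,53],[60,-50,53],[53,50,53],[53,-50,53],[-72,50,45],[-72,-50,45],[-70,23.5,63],[-70,-23.5,63],[-62,23.5,63],[-62,-23.5,63]])),1).tolist())
E
```

```text
76 265 368
79 265 368
100 268 366
130 269 365
160 270 363
180 271 363
190 271 362
196 271 362
200 272 362
203 272 361
col 275 74 203
col 300 74 197
col 320 74 197
col 340 74 198
col 362 74 201
((316.5, 203.5), (7.0, 63.0), 90.0) [[285.0, 200.0], [348.0, 200.0], [348.0, 207.0], [285.0, 207.0]]
[[263.3, 80.9], [368.3, 81.3], [263.6, 88.7], [367.9, 89.1], [270.3, 209.9], [361.4, 210.3], [293.1, 213.6], [338.2, 213.8], [292.9, 206.3], [338.4, 206.5]]
```

```bash
python3 - <<'E'
from h import *
from scipy.optimize import least_squares
ci=dict(np.load("wbox.npz"))
L=np.array([[60,50,53],[60,-50,53],[-72,50,45],[-72,-50,45],[-70,33.5,63],[-70,-33.5,63],[-62,33.5,63],[-62,-33.5,63]])/1000
M=np.array([[264.6,73.6],[369,73.6],[271.7,203.8],[362,203.5],[284.5,207.5],[349,207.5],[284.5,199.6],[349,199.6]])
def P(q):
    c,s=np.cos(q[2]),np.sin(q[2]);return np.c_[q[0]+c*L[:,0]-s*L[:,1],q[1]+s*L[:,0]+c*L[:,1],L[:,2]]
f=least_squares(lambda q:(proj(ci,P(q))-M).ravel(),[.614,-.164,-.13]);print(f.x,f.cost,np.round(f.fun.reshape(-1,2),1).tolist())
# top check
im=cv2.imread("pics/top0.png");ct=bot.camera_info("top");b=big(mask(im,(105,150,60),(125,255,255)))
print(cv2.boxPoints(cv2.minAreaRect(b)).tolist(),np.round(proj(ct,P(f.x))[:4],1).tolist())
E
```

```text
[ 0.6207752  -0.1658834  -0.12732499] 1.547758956403046 [[-0.8, -0.4], [0.5, -0.3], [-0.6, 0.2], [0.8, 0.6], [-0.1, -0.2], [0.2, -0.1], [-0.4, 0.3], [0.4, 0.4]]
[[361.3981628417969, 234.33306884765625], [368.0484313964844, 186.451171875], [404.8932189941406, 191.56851196289062], [398.2429504394531, 239.45040893554688]] [[368.7, 185.8], [405.1, 191.2], [362.0, 233.7], [398.7, 239.3]]
```

The box is at (0.6208, -0.1659) with yaw -0.127, and the top view agrees. Now I'll look at the cover.

```bash
echo '{"deltas": [[-0.028, -0.055, 0, 0], [-0.028, -0.055, 0, 0], [-0.028, -0.055, 0, 0], [-0.028, -0.055, 0, 0], [-0.028, -0.055, 0, 0]]}' | python3 jog.py >/dev/null&& echo '{"deltas": [[-0.028, -0.055, 0, 0], [0, 0, 0, -0.142], [0, 0, 0, -0.142], [0, 0, 0, 0], [0, 0, 0, 0]]}' | python3 jog.py 0.7
python3 - <<'E'
from h import *
ci,im=snap("wrist","w_cov");np.savez("wcov",**ci)
m=mask(im,(20,130,60),(34,255,255));print(cv2.approxPolyDP(big(m),2,True)[:,0].tolist())
E
```

```text
time: 3.52
tool_pos: [0.453, 0.1853, 0.2067]
tcp_rot: [-3.132, -0.242, -0.0]
wrist_force: [-0.9, -0.3, -0.2]
width: 0.701
grip_force: 0.0
[[273, 0], [274, 22], [298, 25], [298, 48], [333, 48], [334, 25], [358, 23], [359, 0]]
```

View pics/w_cov.png

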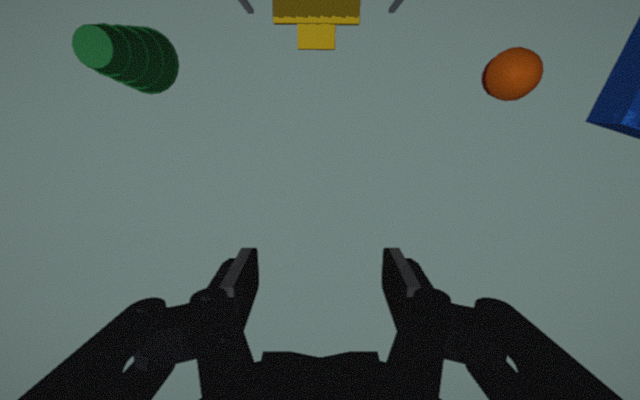

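The yellow tongue spans columns 298–335 with its end at row 49, and the plate's front edge is at row 24. Clearance to the riser legs (245 and 397) is even.

```bash
python3 - <<'E'
from h import *
ci=dict(np.load("wcov.npz"))
P=ray(ci,[[297.7,49],[334.7,49]],0);print(P.round(4))
Q=ray(ci,[[274,23.5],[358.5,23.5]],0.003);print(Q.round(4))
e=P.mean(0);v=P[0]-P[1];print("yaw",np.arctan2(-v[0],v[1]),np.linalg.norm(v),np.linalg.norm(Q[0]-Q[1]))
s=bot.read_state();ax=R.from_rotvec(s["tcp_rot"]).as_matrix()[:,0];print("toolx",ax,"end",e,"delta to grip (tongue end+12mm)",delta(e+ax*.012))
E
```

```text
[[0.5804 0.2292 0.    ]
 [0.5865 0.1897 0.    ]]
[[0.6003 0.2568 0.003 ]
 [0.6139 0.1691 0.003 ]]
yaw 0.15440572512868614 0.03998908044232348 0.08871641928065749
toolx [9.88072239e-01 1.53991038e-01 1.00114199e-04] end [0.58344892 0.20943629 0.        ] delta to grip (tongue end+12mm) [ 0.1446 -0.0038  0.2067]
```

```bash
echo '{"deltas": [[0.047, -0.001, 0.03, 0], [0.048, -0.001, 0.04, 0], [0.048, -0.002, 0.04, 0], [0, 0, 0.05, 0], [0, 0, 0.028, 0]]}' | python3 jog.py 0.56 && echo '{"deltas": [[0, 0, 0.004, 0], [0, 0, 0, 0]]}' | python3 jog.py && echo '{"deltas": [[0, 0, 0.005, 0], [0, 0, 0, 0]]}' | python3 jog.py && echo '{"deltas": [[0, 0, 0.004, 0], [0, 0, 0, 0]]}' | python3 jog.py
python3 - <<'E'
from h import *
snap("wrist","w_g")
E
```

```text
time: 4.2
tool_pos: [0.5922, 0.2105, 0.0148]
tcp_rot: [3.131, 0.242, -0.008]
wrist_force: [0.2, 0.1, 0.1]
width: 0.557
grip_force: 0.0
time: 4.45
tool_pos: [0.5942, 0.2116, 0.0153]
tcp_rot: [-3.132, -0.245, -0.001]
wrist_force: [-0.2, -0.1, 1.0]
width: 0.56
grip_force: 0.0
time: 4.7
tool_pos: [0.5943, 0.212, 0.0109]
tcp_rot: [-3.131, -0.246, -0.003]
wrist_force: [0.3, -0.6, 0.4]
width: 0.558
grip_force: 0.0
time: 4.95
tool_pos: [0.5933, 0.2117, 0.0055]
tcp_rot: [3.132, 0.246, -0.0]
wrist_force: [0.8, 0.7, -0.1]
width: 0.56
grip_force: 0.0
```

View pics/w_g.png

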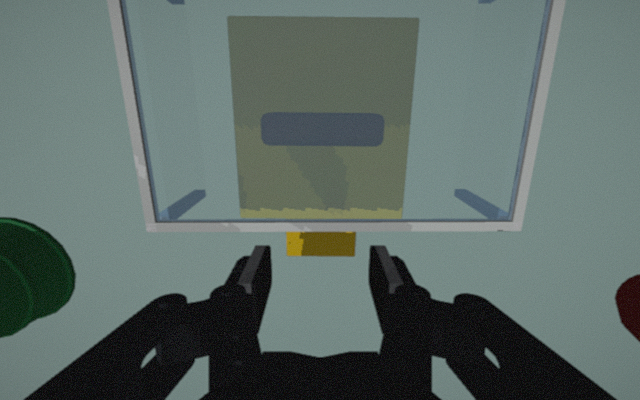

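The tongue (288–356, rows 232–256) is centred between the fingertips (270 and 370). No contact yet, so I'll feel for the shelf in small steps.

```bash
for i in 1; do echo '{"deltas": [[0.001, 0, 0.004, 0], [0, 0, 0, 0]]}' | python3 jog.py; echo '{"deltas": [[0, 0, 0.003, 0], [0, 0, 0, 0]]}' | python3 jog.py ; done | grep -E "pos|force"; python3 -c "
from h import *
print(bot.read_state()['wrist_force'])"
```

```text
tool_pos: [0.5942, 0.2118, 0.0011]
wrist_force: [-0.3, 0.2, -1.2]
grip_force: 0.0
tool_pos: [0.5942, 0.2118, -0.0018]
wrist_force: [-0.6, -0.0, -0.4]
grip_force: 0.0
[-0.63636778 -0.01863769 -0.42657288]
```

```bash
echo '{"deltas": [[0, 0, 0, 0], [0, 0, 0, 0], [0, 0, 0, 0], [0, 0, 0, 0]]}' | python3 jog.py 0.3 40
```

```text
time: 6.0
tool_pos: [0.5945, 0.2119, -0.0013]
tcp_rot: [-3.132, -0.246, -0.0]
wrist_force: [-1.0, -0.2, 0.0]
width: 0.302
grip_force: 0.0
```

The fingers closed past the tongue, so the tips must still sit above it. I'll reopen and feel downward for the shelf.

```bash
echo '{"deltas": [[0, 0, 0, 0], [0, 0, 0, 0], [0, 0, 0, 0]]}' | python3 jog.py 0.56 | grep -E "width"; echo '{"deltas": [[0, 0, 0.003, 0], [0, 0, 0, 0]]}' | python3 jog.py| grep -E "pos|t_f";echo '{"deltas": [[0, 0, 0.003, 0], [0, 0, 0, 0]]}' | python3 jog.py| grep -E "pos|t_f"
```

```text
width: 0.562
tool_pos: [0.5941, 0.2118, -0.0048]
wrist_force: [-0.9, -0.1, 0.1]
tool_pos: [0.5942, 0.2118, -0.0078]
wrist_force: [-0.8, 0.2, 0.4]
```

```bash
python3 - <<'E'
from h import *
ci,im=snap("wrist","w_g2");s=bot.read_state();print(s["tool_pos"],s["wrist_force"],s["width"])
m=mask(im,(20,130,60),(34,255,255));print(cv2.approxPolyDP(big(m),2,True)[:,0].tolist())
g=cv2.cvtColor(im,6);print(proj(ci,s["tool_pos"]))
for r in(230,240,245,250,260):print(r,np.where(g[r,230:410]<50)[0]+230 if 0 else [int(x) for x in (lambda a:[a[0],a[-1]]+a[np.where(np.diff(a)>3)[0]].tolist()+a[np.where(np.diff(a)>3)[0]+1].tolist())(np.where(g[r,200:440]<55)[0]+200)] if (g[r,200:440]<55).any() else None)
E
```

```text
[ 0.59431723  0.21182474 -0.00766928] [ 0.74503447 -0.17700084  0.27107253] 0.5629640979255898
[[356, 248], [284, 249], [285, 266], [355, 267]]
[[319.47474849 239.00318074]]
230 None
240 None
245 None
250 [255, 385, 269, 370]
260 [238, 401, 270, 370]
```

```bash
python3 -c "
import cv2;im=cv2.imread('pics/w_g2.png');cv2.imwrite('pics/w_g2c.png',cv2.resize(im[200:360,210:430],None,fx=3.5,fy=3.5,interpolation=2))"
```

```text
(no output)
```

View pics/w_g2c.png

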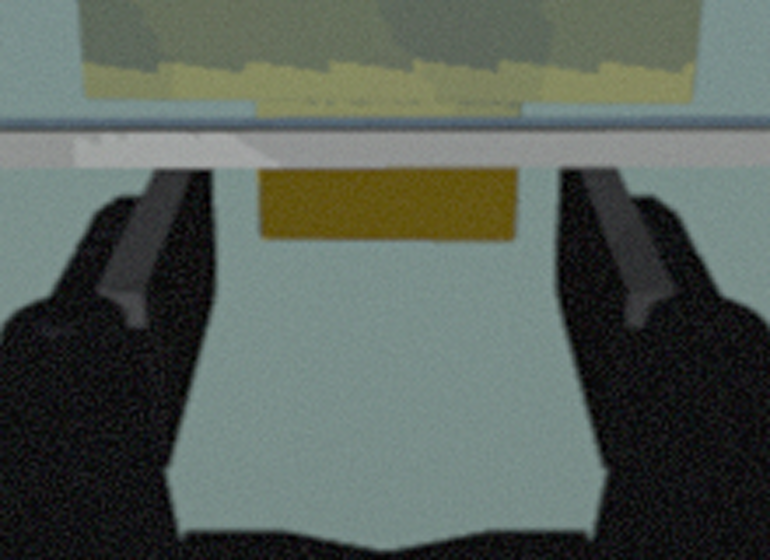

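The riser's front strip crosses the view at the fingertips, and the tips still seem above the tongue. I'll find the true fingertip depth by touching the open shelf, clear of the riser.

```bash
echo '{"deltas": [[-0.03, 0, -0.01, 0], [-0.05, 0, 0, 0], [0, 0, 0.01, 0], [0, 0, 0, 0]]}' | python3 jog.py 0.5| grep -E "pos|t_f|wid"; for k in 1 2 3; do python3 -c "
from h import *
import sys
sys.exit(abs(bot.read_state()['wrist_force'][2])>5)" && echo '{"deltas": [[0, 0, 0.002, 0], [0, 0, 0.002, 0], [0, 0, 0, 0]]}' | python3 jog.py| grep -E "pos|t_f"; done
```

```text
tool_pos: [0.5153, 0.1993, -0.0078]
wrist_force: [-0.6, -0.1, -0.0]
width: 0.497False
False
False
```

```bash
echo '{"deltas": [[0, 0, 0.002, 0], [0, 0, 0.002, 0], [0, 0, 0, 0]]}' | python3 jog.py| grep -E "pos|t_f"; echo '{"deltas": [[0, 0, 0.002, 0], [0, 0, 0.002, 0], [0, 0, 0, 0]]}' | python3 jog.py| grep -E "pos|t_f"
```

```text
tool_pos: [0.5161, 0.1995, -0.0115]
wrist_force: [1.1, 0.1, 0.5]
tool_pos: [0.5152, 0.1993, -0.0157]
wrist_force: [0.2, 0.0, 0.6]
```

```bash
echo '{"deltas": [[0, 0, 0.002, 0], [0, 0, 0.002, 0], [0, 0, 0, 0]]}' | python3 jog.py| grep -E "pos|t_f"; echo '{"deltas": [[0, 0, 0.002, 0], [0, 0, 0.002, 0], [0, 0, 0, 0]]}' | python3 jog.py| grep -E "pos|t_f"
```

```text
tool_pos: [0.5152, 0.1993, -0.0197]
wrist_force: [0.7, 0.1, -0.8]
tool_pos: [0.5152, 0.1993, -0.0237]
wrist_force: [-0.6, -0.3, 0.7]
```

```bash
python3 - <<'E'
from h import *
ci,im=snap("wrist");s=bot.read_state();print(s["tool_pos"],s["q"])
E=ci["extrinsics"];r=R.from_rotvec(s["tcp_rot"]);print(r.inv().apply(E[:3,3]-s["tool_pos"]))
m=mask(im,(20,130,60),(34,255,255));print(cv2.approxPolyDP(big(m),2,True)[:,0].tolist())
e=np.array([.5834,.2094,0]);print(proj(ci,[e,e+[.0237,.0037,.003]]))
E
```

```text
[ 0.51539938  0.19937637 -0.02355479] [3.24019325e-01 2.87940484e-01 2.04970242e+00 3.35903027e-05
 8.04192081e-01 1.73797775e+00]
[ 0.07271482  0.00025103 -0.16724662]
[[209, 53], [267, 54], [272, 57], [275, 116], [366, 117], [371, 57], [428, 57], [434, 53], [439, 0], [205, 0]]
[[320.97028894 116.12405147]
 [321.17682171  55.5604385 ]]
```

```bash
echo '{"deltas": [[0, 0, 0.002, 0], [0, 0, 0.002, 0], [0, 0, 0, 0]]}' | python3 jog.py| grep -E "pos|t_f"; echo '{"deltas": [[0, 0, 0.002, 0], [0, 0, 0.001, 0], [0, 0, 0, 0]]}' | python3 jog.py| grep -E "pos|t_f"
```

```text
tool_pos: [0.5156, 0.1994, -0.0266]
wrist_force: [-2.3, -1.0, 7.3]
tool_pos: [0.5157, 0.1995, -0.0267]
wrist_force: [-11.5, -4.1, 29.2]
```

The shelf is at TCP z ≈ -0.026 with the opening at 0.5, so the tips sit 26 mm behind the reported TCP. I'll slide in at that height and grip the tongue.

```bash
echo '{"deltas": [[0, 0, -0.007, 0], [0.02, 0, 0, 0], [0.025, 0, 0, 0], [0.02, 0, 0, 0], [0, 0, 0, 0]]}' | python3 jog.py 0.56| grep -E "pos|t_f|wid"; echo '{"deltas": [[0.006, 0, 0, 0], [0.005, 0, 0, 0], [0, 0, 0, 0]]}' | python3 jog.py| grep -E "pos|t_f"; echo '{"deltas": [[0, 0, 0, 0], [0, 0, 0, 0], [0, 0, 0, 0], [0, 0, 0, 0]]}' | python3 jog.py 0.3 40
```

```text
tool_pos: [0.5811, 0.2098, -0.0233]
wrist_force: [-0.0, 0.2, 0.0]
width: 0.564
tool_pos: [0.5906, 0.2113, -0.0233]
wrist_force: [0.6, -0.3, 0.3]
time: 11.22
tool_pos: [0.5906, 0.2113, -0.023]
tcp_rot: [-3.132, -0.246, -0.0]
wrist_force: [-1.2, -0.4, 4.9]
width: 0.445
grip_force: 40.4
```

Gripped. Now I'll pull it out 115 mm, release, rise and look.

```bash
echo '{"deltas": [[-0.015, 0, 0, 0], [-0.025, 0, 0, 0], [-0.025, 0, 0, 0], [-0.025, 0, 0, 0], [-0.025, 0, 0, 0]]}' | python3 jog.py| grep -E "pos|t_f|wid"; echo '{"deltas": [[0, 0, 0, 0], [0, 0, 0, 0]]}' | python3 jog.py 0.58; echo '{"deltas": [[0, 0, 0, 0], [-0.03, 0, 0, 0], [-0.03, 0, -0.06, 0], [-0.02, 0, -0.06, 0], [0, 0, -0.06, 0]]}' | python3 jog.py 0.8;echo '{"deltas": [[0, 0, 0, 0], [0, 0, 0, 0]]}' | python3 jog.py |grep -E "pos"
python3 - <<'E'
from h import *
ci,im=snap("wrist","w_out");np.savez("wout",**ci)
m=mask(im,(20,120,60),(34,255,255));print(cv2.approxPolyDP(big(m),2.5,True)[:,0].tolist())
E
```

```text
tool_pos: [0.4765, 0.1933, -0.0231]
wrist_force: [1.5, 0.9, 3.7]
width: 0.448
time: 12.1
tool_pos: [0.477, 0.1933, -0.0235]
tcp_rot: [-3.132, -0.246, -0.0]
wrist_force: [0.4, 0.3, 0.2]
width: 0.58
grip_force: 0.0
time: 12.72
tool_pos: [0.3988, 0.1808, 0.1529]
tcp_rot: [3.132, 0.246, -0.002]
wrist_force: [1.5, -0.6, 0.1]
width: 0.802
grip_force: 0.0
tool_pos: [0.4007, 0.1813, 0.152]
[[270, 0], [273, 87], [298, 88], [301, 115], [339, 115], [342, 89], [368, 87], [372, 0]]
```

View pics/w_out.png

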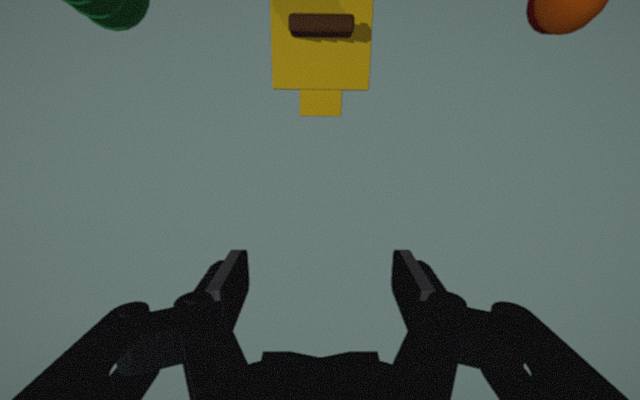

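The cover lies flat and perch up on the open shelf, its tongue end at row 115 and its perch at (321,24). I'll work out the perch grasp.

```bash
python3 - <<'E'
from h import *
ci=dict(np.load("wout.npz"))
P=ray(ci,[[300.2,115.7],[341.5,115.7]],0);v=P[0]-P[1];print(P,np.linalg.norm(v),np.arctan2(-v[0],v[1]))
Q=ray(ci,[[272.5,88.5],[369.5,88.5]],0.004);v=Q[0]-Q[1];yaw=np.arctan2(-v[0],v[1]);print(np.linalg.norm(v),yaw)
S=ray(ci,[[288.5,25],[354.5,25]],.034);print("perch ends top",S,np.linalg.norm(S[0]-S[1]))
ax=np.array([np.cos(yaw),np.sin(yaw),0]);o=P.mean(0)+.074*ax;o2=Q.mean(0)+.05*ax;print("origin",o,o2,"proj perch top",proj(ci,o+[0,0,.034]))
t=o.copy();t[2]=0.0;print("delta",delta(t))
E
```

```text
[[0.46148502 0.21016352 0.        ]
 [0.46778414 0.17031028 0.        ]] 0.04034798019504765 0.15676096330099915
0.0913979103034288 0.15672043557800783
perch ends top [[0.53132149 0.22742137 0.034     ]
 [0.53964702 0.17470359 0.034     ]] 0.05337113934512287
origin [0.53772767 0.2017868  0.        ] [0.53857685 0.20181588 0.004     ] proj perch top [[321.05000773  21.77100612]]
delta [0.1398 0.0008 0.1505]
```

```bash
echo '{"deltas": [[0.05, 0, 0.02, 0], [0.05, 0.001, 0.03, 0], [0.04, 0, 0.045, 0], [0, 0, 0.045, 0], [0, 0, 0.024, 0]]}' | python3 jog.py 0.82 | grep -E "pos|t_f|wid"; echo '{"deltas": [[0, 0, 0, 0], [0, 0, 0, 0]]}' | python3 jog.py| grep -E "pos|t_f"; echo '{"deltas": [[0, 0, 0, 0], [0, 0, 0, 0], [0, 0, 0, 0], [0, 0, 0, 0]]}' | python3 jog.py 0.4 25; echo '{"deltas": [[0, 0, -0.03, 0], [0, 0, -0.04, 0], [0, 0, -0.03, 0], [0, 0, 0, 0], [0, 0, 0, 0]]}' | python3 jog.py
python3 - <<'E'
from h import *
ci,im=snap("wrist","w_lift");np.savez("wlift",**ci)
m=mask(im,(20,120,50),(34,255,255));print(cv2.approxPolyDP(big(m),2.5,True)[:,0].tolist())
E
```

```text
tool_pos: [0.5347, 0.2004, -0.0184]
wrist_force: [0.3, 0.1, -0.3]
width: 0.82
tool_pos: [0.5384, 0.2019, -0.0126]
wrist_force: [1.0, -0.1, 0.6]
time: 14.4
tool_pos: [0.5399, 0.2025, -0.0106]
tcp_rot: [-3.131, -0.246, -0.004]
wrist_force: [-1.0, -0.0, 7.2]
width: 0.622
grip_force: 28.3
time: 15.02
tool_pos: [0.5375, 0.2017, 0.0864]
tcp_rot: [3.131, 0.246, -0.003]
wrist_force: [-0.0, 0.1, -1.7]
width: 0.624
grip_force: 27.6
[[228, 160], [235, 258], [242, 257], [249, 246], [262, 246], [265, 255], [272, 246], [301, 245], [366, 246], [374, 255], [377, 246], [391, 245], [397, 256], [405, 256], [413, 162]]
```

View pics/w_lift.png

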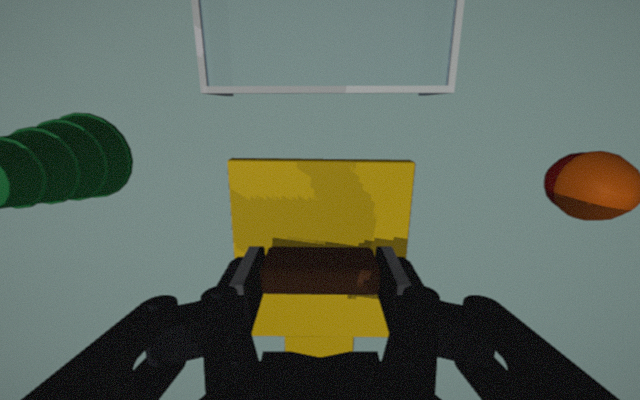

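The cover hangs from the perch, far edge at row 160 and near edge at about row 336. I'll fit its pitch.

```bash
cat > fit.py <<'E'
from h import *
from scipy.optimize import least_squares
def fitcover(ci,im,x0=(0,0,-.01)):
    # cover pose in tool frame: cover x=tool x, z up=-tool z. params: grip x, grip y, plate-top depth, pitch(+ far up), yaw
    m=mask(im,(20,120,50),(34,255,255))
    E=np.array(ci["extrinsics"]);s=bot.read_state();T=R.from_rotvec(s["tcp_rot"]).as_matrix();tp=s["tool_pos"]
    row=lambda c,a,b:a+np.where(m[a:b,c])[0].min()
    rowm=lambda c,a,b:a+np.where(m[a:b,c])[0].max()+1
    far=[(c,row(c,100,240)) for c in(250,290,350,390)]
    near=[(c,rowm(c,296,350)) for c in(268,275,365,372)]
    L=[(np.where(m[r,180:330])[0].min()+180,r) for r in(185,210,235)]
    Rr=[(np.where(m[r,330:470])[0].max()+331,r) for r in(185,210,235)]
    print(far,near,L,Rr)
    def pts(p,P):
        l=R.from_euler("zy",[p[4],-p[3]]).apply(P)   # pitch + raises +x
        l=l*[1,-1,-1]+[p[0],p[1],p[2]]
        return proj(ci,l@T.T+tp)
    ld=lambda a,b,q:np.array([np.cross(b-a,np.array(x)-a)/np.linalg.norm(b-a) for x in q])
    def res(p):
        A=pts(p,np.array([[50,45,0],[50,-45,0],[-50,45,0],[-50,-45,0],[50,45,-8],[50,-45,-8]])/1000)
        f=min((A[0:2],A[4:6]),key=lambda e:e[:,1].mean())
        return np.r_[ld(f[0],f[1],far),ld(A[2],A[3],near),ld(A[0],A[2],L),ld(A[1],A[3],Rr)]
    f=least_squares(res,[0,0,x0[2],0,0]);print("gx,gy,ztop(tool),pitch deg,yaw deg",np.round([*f.x[:3],*np.degrees(f.x[3:])],4),np.round(f.fun,1));return f.x
if __name__=="__main__":
    import sys
    if len(sys.argv)>1: ci,im=snap("wrist",sys.argv[1])
    else: ci,im=dict(np.load("wlift.npz")),cv2.imread("pics/w_lift.png")
    fitcover(ci,im)
E
python3 fit.py 2>/dev/null
```

```text
[(250, np.int64(159)), (290, np.int64(160)), (350, np.int64(160)), (390, np.int64(161))] [(268, np.int64(336)), (275, np.int64(336)), (365, np.int64(337)), (372, np.int64(337))] [(np.int64(229), 185), (np.int64(231), 210), (np.int64(233), 235)] [(np.int64(413), 185), (np.int64(411), 210), (np.int64(408), 235)]
gx,gy,ztop(tool),pitch deg,yaw deg [-2.400e-03  3.000e-04 -1.770e-02  3.194e-01 -6.548e-01] [-0.2  0.3 -0.4  0.2  0.  -0.   0.1 -0.   0.1 -0.  -0.2  0.2 -0.3  0.2]
```

The cover is level in the grip (0.3°), so it doesn't swing by itself. I'll tilt it by pressing its far underside on the bridge's top, with the tongue end out in free space on the robot's side. First I move there.

```bash
echo '{"deltas": [[-0.013, 0.05, 0, 0], [-0.013, 0.06, 0, 0], [-0.013, 0.06, 0, 0], [-0.013, 0.06, 0, 0], [-0.013, 0.06, 0, 0]]}' | python3 jog.py - 25| grep -E "pos|t_f|wid"; echo '{"deltas": [[-0.013, 0.056, 0, 0], [0, 0, 0, 0.142], [0, 0, 0, 0.142], [0, 0, 0, 0], [0, 0, 0, 0]]}' | python3 jog.py
python3 fit.py w_a 2>/dev/null | tail -1; python3 - <<'E'
from h import *
s=bot.read_state();b=np.array([.6208,-.1659]);y=-.1273;Rb=np.array([[np.cos(y),np.sin(y)],[-np.sin(y),np.cos(y)]])
print("TCP in box mm",1000*Rb@(s["tool_pos"][:2]-b),s["tool_pos"][2],"toolyaw",np.arctan2(*R.from_rotvec(s["tcp_rot"]).as_matrix()[[1,0],0]))
E
```

```text
tool_pos: [0.5178, -0.096, 0.0857]
wrist_force: [1.1, 0.8, -1.1]
width: 0.624
time: 16.32
tool_pos: [0.5148, -0.1515, 0.0866]
tcp_rot: [-3.135, 0.196, 0.003]
wrist_force: [-0.2, -1.0, -1.8]
width: 0.622
grip_force: 27.8
   0.6   2.8]
TCP in box mm [-106.71030564    0.92159938] 0.08689298546504973 toolyaw -0.12486192540761326
```

```bash
echo '{"deltas": [[0, 0.0005, 0.015, 0], [0, 0.0005, 0.012, 0], [0, 0, 0, 0]]}' | python3 jog.py| grep -E "pos|t_f"; echo '{"deltas": [[0, 0, 0.004, 0], [0, 0, 0.003, 0], [0, 0, 0, 0]]}' | python3 jog.py| grep -E "pos|t_f";echo '{"deltas": [[0, 0, 0.003, 0], [0, 0, 0.003, 0], [0, 0, 0, 0]]}' | python3 jog.py| grep -E "pos|t_f"; python3 fit.py w_t 2>/dev/null
```

```text
tool_pos: [0.5137, -0.1522, 0.0586]
wrist_force: [0.5, -0.0, -1.3]
tool_pos: [0.5155, -0.1529, 0.0537]
wrist_force: [0.9, -0.3, -2.1]
tool_pos: [0.5155, -0.1532, 0.0487]
wrist_force: [-4.6, 0.5, 4.1]
[(250, np.int64(157)), (290, np.int64(157)), (350, np.int64(157)), (390, np.int64(158))] [(268, np.int64(329)), (275, np.int64(329)), (365, np.int64(329)), (372, np.int64(329))] [(np.int64(227), 185), (np.int64(229), 210), (np.int64(232), 235)] [(np.int64(415), 185), (np.int64(411), 210), (np.int64(408), 235)]
gx,gy,ztop(tool),pitch deg,yaw deg [-1.3000e-03  4.0000e-04 -1.7000e-02  4.9234e+00 -3.3620e-01] [ 0.2 -0.1 -0.4  0.3  0.3  0.2 -0.2 -0.2 -0.4  0.3  0.  -0.6  0.4  0.3]
```

```bash
echo '{"deltas": [[0, 0, 0.002, 0], [0, 0, 0.002, 0], [0, 0, 0, 0]]}' | python3 jog.py| grep -E "pos|t_f"; python3 fit.py w_t2 2>/dev/null | grep -A1 gx;  echo '{"deltas": [[0, 0, -0.02, 0], [0, 0, -0.03, 0], [0, 0, 0, 0], [0, 0, 0, 0]]}' | python3 jog.py| grep -E "time|pos|t_f";python3 fit.py w_t3 2>/dev/null | grep -A1 gx
```

```text
tool_pos: [0.5142, -0.153, 0.0444]
wrist_force: [-6.2, 0.3, 6.9]
gx,gy,ztop(tool),pitch deg,yaw deg [-1.00000e-04  3.00000e-04 -1.77000e-02  1.03246e+01 -3.58900e-01] [ 0.2 -0.1 -0.4  0.3  0.3  0.2 -0.2 -0.2 -0.3  0.3 -0.1 -0.6  0.4  0.3]
time: 18.48
tool_pos: [0.515, -0.1527, 0.093]
wrist_force: [-0.1, -0.1, -2.0]
gx,gy,ztop(tool),pitch deg,yaw deg [-1.0000e-04  6.0000e-04 -1.8000e-02  9.8123e+00 -6.8100e-02] [ 0.1  0.  -0.  -0.1  0.1  0.  -0.  -0.   0.  -0.3  0.3 -0.2  0.   0.2]
```

The tilt is 9.8° and holds. Next I work out the move over the hook position.

```bash
cat > pos.py <<'E'
from h import *
s=bot.read_state();b=np.array([.6208,-.1659]);y=-.1273;Rb=np.array([[np.cos(y),np.sin(y)],[-np.sin(y),np.cos(y)]])
print("TCP in box mm",np.round(1000*Rb@(s["tool_pos"][:2]-b),1),"z",round(1000*s["tool_pos"][2],1),"yaw err",np.arctan2(*R.from_rotvec(s["tcp_rot"]).as_matrix()[[1,0],0])-y,"F",s["wrist_force"].round(1),"t",s["time"])
E
echo '{"deltas": [[0.04, 0, 0, 0], [0.04, 0, 0, 0], [0.04, 0, 0, 0], [0, 0, 0, 0.002], [0, 0, 0, 0]]}' | python3 jog.py >/dev/null; echo '{"deltas": [[0, 0, 0, 0], [0, 0, 0, 0]]}' | python3 jog.py>/dev/null; python3 pos.py; python3 fit.py w_h 2>/dev/null | grep -A1 gx
```

```text
TCP in box mm [12.9 -0.4] z 93.7 yaw err -0.0021138863758942694 F [-0.9  0.2 -1.3] t 19.4
gx,gy,ztop(tool),pitch deg,yaw deg [-7.0000e-04  3.0000e-04 -1.7200e-02  9.6287e+00 -2.6640e-01] [-0.4  0.4  0.1 -0.1  0.2  0.2 -0.2 -0.2  0.1 -0.3  0.2 -0.1  0.   0.2]
```

```bash
echo '{"deltas": [[0.004, -0.001, 0, 0], [0, 0, 0.02, 0], [0, 0, 0.015, 0], [0, 0, 0, 0]]}' | python3 jog.py| grep t_f; echo '{"deltas": [[0, 0, 0.004, 0], [0, 0, 0.004, 0], [0, 0, 0, 0], [0, 0, 0, 0]]}' | python3 jog.py| grep t_f; python3 pos.py; python3 fit.py w_i 2>/dev/null | grep -A1 gx
python3 -c "
from h import *
ci,im=snap('side');c=proj(ci,[[.6,-.166,.06]])[0].astype(int);print(c)
x,y=c;cv2.imwrite('pics/s_i.png',cv2.resize(im[y-50:y+50,x-70:x+70],None,fx=5,fy=5,interpolation=2))"
```

```text
wrist_force: [-1.1, -0.8, -1.9]
wrist_force: [0.5, 0.2, -0.8]
TCP in box mm [18.2  0.5] z 51.1 yaw err -0.0019367842597720342 F [ 0.5  0.2 -0.8] t 20.45
gx,gy,ztop(tool),pitch deg,yaw deg [-1.0000e-04  5.0000e-04 -1.8000e-02  9.1102e+00 -1.7770e-01] [ 0.2  0.1 -0.1 -0.2 -0.6  0.4  0.1  0.1  0.2 -0.3  0.1  0.1 -0.6  0.6]
[321 250]
```

View pics/s_i.png

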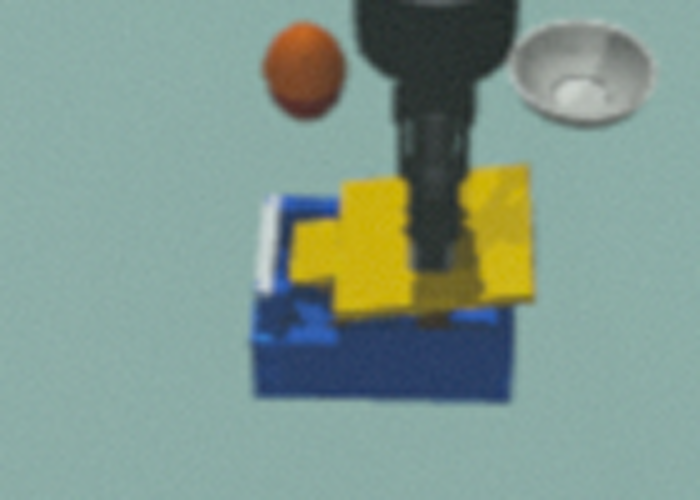

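The side crop shows the tilted cover with its tongue just in front of the white bar, centred between the posts. I'll lower it 1.5 mm and slide it under the bar.

```bash
echo '{"deltas": [[0, 0, 0.0015, 0], [-0.004, 0, 0, 0], [-0.004, 0, 0, 0], [0, 0, 0, 0]]}' | python3 jog.py| grep t_f; python3 pos.py; echo '{"deltas": [[-0.004, 0, 0, 0], [-0.004, 0, 0, 0], [0, 0, 0, 0]]}' | python3 jog.py| grep t_f; python3 pos.py;  echo '{"deltas": [[-0.002, 0, 0, 0], [0, 0, 0, 0], [0, 0, 0, 0]]}' | python3 jog.py| grep t_f; python3 pos.py; python3 fit.py w_j 2>/dev/null | grep -A1 gx
```

```text
wrist_force: [-0.3, -0.1, -1.5]
TCP in box mm [9.3 0.6] z 49.2 yaw err -0.0019922921881568856 F [-0.3 -0.1 -1.5] t 21.05
wrist_force: [0.3, -0.5, -1.3]
TCP in box mm [1.4 0.6] z 49.2 yaw err -0.0019236331705215215 F [ 0.3 -0.5 -1.3] t 21.425
wrist_force: [0.3, 0.4, -1.9]
TCP in box mm [-0.   0.6] z 49.3 yaw err -0.0018412051059079337 F [ 0.3  0.4 -1.9] t 21.8
gx,gy,ztop(tool),pitch deg,yaw deg [-1.0000e-04  4.0000e-04 -1.7800e-02  9.1248e+00 -2.7870e-01] [ 0.3  0.1 -0.2 -0.3 -0.3 -0.3  0.3  0.3  0.2 -0.3  0.1 -0.2  0.   0.3]
```

Tongue is in, with no contact force. Now I swing it down.

```bash
echo '{"deltas": [[0, 0, 0.002, 0], [0, 0, 0.002, 0], [0.0005, 0, 0.002, 0], [0, 0, 0, 0]]}' | python3 jog.py| grep t_f; python3 pos.py; echo '{"deltas": [[0.0005, 0, 0.002, 0], [0.0005, 0, 0.002, 0], [0, 0, 0, 0]]}' | python3 jog.py| grep t_f; python3 pos.py;  echo '{"deltas": [[0.0005, 0, 0.002, 0], [0.0005, 0, 0.001, 0], [0, 0, 0, 0]]}' | python3 jog.py| grep t_f; python3 pos.py; python3 fit.py w_k 2>/dev/null | grep -A1 gx
```

```text
wrist_force: [1.2, 0.2, 1.5]
TCP in box mm [0.8 0.6] z 43.7 yaw err -0.0019052653182192458 F [1.2 0.2 1.5] t 22.35
wrist_force: [1.4, 0.4, 3.1]
TCP in box mm [2.3 0.4] z 39.7 yaw err -0.0018416190810036648 F [1.4 0.4 3.1] t 22.725
wrist_force: [2.0, -1.3, 2.3]
TCP in box mm [2.4 0.5] z 36.1 yaw err -0.001827167053200296 F [ 2.  -1.3  2.3] t 23.1
gx,gy,ztop(tool),pitch deg,yaw deg [-2.8000e-03  5.0000e-04 -1.8400e-02  2.1336e+00 -2.5880e-01] [-0.2 -0.4  0.4  0.2  0.2  0.2 -0.2 -0.2 -0.   0.3 -0.3  0.3 -0.3  0. ]
```

```bash
echo '{"deltas": [[0, 0, 0.0015, 0], [0, 0, 0.001, 0], [0, 0, 0, 0]]}' | python3 jog.py| grep t_f; python3 pos.py; python3 fit.py w_l 2>/dev/null | grep -A1 gx
```

```text
wrist_force: [2.2, -1.0, 2.3]
TCP in box mm [2.4 0.6] z 33.7 yaw err -0.0019235382238638743 F [ 2.2 -1.   2.3] t 23.525
gx,gy,ztop(tool),pitch deg,yaw deg [-0.0033  0.0006 -0.0184  0.2148 -0.0544] [-0.4  0.5  0.5 -0.6  0.1  0.1 -0.  -0.1 -0.2 -0.   0.2 -0.4  0.3  0.1]
```

```bash
echo '{"deltas": [[0, 0, 0.001, 0], [0, 0, 0, 0]]}' | python3 jog.py| grep t_f; python3 pos.py; echo '{"deltas": [[0, 0, -0.0005, 0], [0, 0, 0, 0], [0, 0, 0, 0]]}' | python3 jog.py 0.8; echo '{"deltas": [[0, 0, -0.02, 0], [0, 0, -0.05, 0], [0, 0, -0.05, 0], [0, 0, -0.05, 0], [-0.04, 0, 0, 0]]}' | python3 jog.py|grep t_f; echo '{"deltas": [[-0.02, 0, 0, 0], [0, 0, 0, 0]]}' | python3 jog.py |grep pos
python3 - <<'E' 2>/dev/null
from h import *
from scipy.optimize import least_squares
ci,im=snap("wrist","w_end");m=mask(im,(20,120,50),(34,255,255));c=big(m);print(cv2.approxPolyDP(c,2.5,True)[:,0].tolist(),cv2.boundingRect(c))
y=-.1273;b=np.array([.6208,-.1659])
def W(l):
    l=np.array(l)/1000;return np.c_[b[0]+np.cos(y)*l[:,0]-np.sin(y)*l[:,1],b[1]+np.sin(y)*l[:,0]+np.cos(y)*l[:,1],l[:,2]]
print("expected plate top corners",proj(ci,W([[50,45,53],[50,-45,53],[-50,45,53],[-50,-45,53]])).round(1).tolist())
print("strip",proj(ci,W([[60,50,53],[60,-50,53],[53,50,53],[53,-50,53]])).round(1).tolist(),"bar top",proj(ci,W([[-70,33.5,63],[-62,33.5,63],[-62,-33.5,63]])).round(1).tolist())
ct,t=snap("top","t_end");
for n,uv in(("egg",(320,222)),("dish",(327,165)),("cups",(180,235)),("bell",(457,250))):
    o=cv2.imread("pics/top0.png");u,v=uv;tp=o[v-16:v+16,u-16:u+16];r=cv2.matchTemplate(t[v-22:v+22,u-22:u+22],tp,5);print(n,np.array(cv2.minMaxLoc(r)[3])-6,r.max())
E
```

```text
wrist_force: [2.2, -0.0, 4.7]
TCP in box mm [2.6 0.6] z 33.1 yaw err -0.0019112287307279374 F [ 2.2 -0.   4.7] t 23.825
time: 24.2
tool_pos: [0.6224, -0.1654, 0.0324]
tcp_rot: [-3.135, 0.203, 0.003]
wrist_force: [-0.0, -0.0, 0.1]
width: 0.801
grip_force: 0.0
wrist_force: [-0.7, -0.1, -0.4]
tool_pos: [0.5632, -0.1579, 0.2051]
[[273, 69], [277, 171], [300, 172], [302, 184], [337, 184], [340, 172], [362, 172], [367, 70]] (273, 68, 95, 117)
expected plate top corners [[272.0, 67.9], [367.9, 67.7], [276.4, 172.8], [363.9, 172.6]]
strip [[266.2, 56.3], [373.7, 56.1], [266.5, 64.4], [373.4, 64.2]] bar top [[287.3, 194.1], [287.0, 186.4], [353.4, 186.3]]
egg [0 0] 0.99457943
dish [0 0] 0.8881091
cups [0 0] 0.9934995
bell [-4 -2] 0.5511409
```

The cover's corners match the seated prediction to within about 1–2 px. The bell's match score is low, so I'll check it from the side view.

```bash
python3 - <<'E'
from h import *
_,t=snap("side","s_end");o=cv2.imread("pics/side0.png")
for n,(u,v) in(("bell",(294,340)),("dish",(368,215)),("egg",(312,213)),("cups",(293,144))):
    r=cv2.matchTemplate(t[v-24:v+24,u-24:u+24],o[v-16:v+16,u-16:u+16],5);print(n,np.array(cv2.minMaxLoc(r)[3])-8,r.max())
E
python3 pos.py
```

```text
bell [0 0] 0.96487284
dish [0 0] 0.8438475
egg [0 0] 0.73559797
cups [-2  0] 0.4898662
TCP in box mm [-56.7   0.6] z 204.1 yaw err -0.0018950783663481408 F [-0.   1.   0.2] t 25.225
```

Each bystander matches its starting place in at least one view (the poor matches look like arm occlusion), and the gripper is clear. I'm handing in.

```bash
python3 -c "
from workcell import bot
print(bot.finish_job())"
```

```text
the job is handed in; nothing more can be done
None
```

I handed the job in at about 25 s with the cover flat on the box, its tongue under the bridge and its plate behind the stop strip; the cups, bell, egg and dish show no movement in the camera checks.

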